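Open the sprung-lid specimen chamber and bring out the slide carrier

TASK

Press the release button on the specimen chamber so that its sprung lid pops up, steady the rocking lid with the fingers until it is still, then swing it gently right back until it rests fully open. After that lift the slide carrier out and lay it gently, right way up and flat, on the floor of the steel tray. Leave the chamber open and the other things on the bench where they are.

Things in the scene. Friction and masses are not known exactly. Their poses are not given: they have to be found in the camera images.
- chamber: Matt black fixed specimen chamber, 150 (x) by 200 (y) by 50 high. Origin: on the bench under the centre of its well; x from front (lip side) to hinge, z up. Well: y -70 to 70, walls 5, inner floor 8 up, inside 140 by 130, thin spring pin in its rear left corner (45, 58). Solid deck: y -130 to -70, top at 50, with the release button and a fixed round dial (30 across, 16 tall, at 35, -108).
- release_top (a point): Centre of the top of the release button, at (-40, -108, 72) in the chamber's frame when up: a bare-metal round cap 24 across in a black ring 40 across and 12 high, nearer the front than the dial. Press straight down, travel 6, about 4 N fully down; the latch lets go at about 5. It springs back.
- release (a joint): Travel of the release button, 0 up to 0.006 m fully pressed.
- lid (a joint): Lid angle, rad: 0 shut and latched, grows as it opens upward, 1.57 upright, stop at 1.85 fully open, leaning back to the chamber's +x, its edge 210 above the bench. Let go, it is kicked up, overshoots, rocks, and settles on a soft spring pin at 0.6 to 0.8. Above that it swings freely (160 g, slight friction): left before upright it falls back; left past about 1.7 it drops back to the stop.
- lid_hinge (a point): Point on the hinge line, mid-width, at (75, 0, 50.5) in the chamber's frame; the hinge line runs along the chamber's y.
- lid_lip (a point): Middle of the lid's front edge, 166 from the hinge line, at half thickness; x along the lid towards the hinge, z out of its top. The lid: black plate with glass window, 150 deep, 140 wide, 6 thick, underside through the hinge line. A lip 60 wide, 6 thick juts 16 beyond the chamber's front; once popped it can be lifted from below with fingers tilted forward.
- carrier: Slide carrier, about 80 g, in the well at the start: black plate 84 (x) by 66 (y) by 5 thick with a glass slide on either side of an upright grip rib in its middle, 56 long (x), 10 thick (y), rising to 29 above the underside. Origin: centre of the underside; z up.
- tray: Steel tray, fixed, 170 (x) by 135 (y) by 18 high, walls and floor 3 thick, open on top and empty. Origin: bench level under its centre; z up.
- objective: Bystander: microscope objective, metal, 34 across, 50 tall, standing; origin under its centre.
- dropper: Bystander: amber dropper bottle, 30 across, 65 tall, standing; origin under its centre.
- dish: Bystander: glass dish, 60 across, 14 tall; origin under its centre.
- slide_box: Bystander: grey slide box, 80 by 100 by 35 tall; origin under its centre.
- screwdriver: Bystander: screwdriver 150 long, lying near the robot; origin under its middle.
- eyepiece: Bystander: black eyepiece, 34 across, 56 tall, standing; origin under its centre.
Things that resemble listed ones, but are neither listed nor needed, are in the scene too. There is more than one size of the tray; the one meant has the size given above.

How it is judged (in metres and radians):
On the way, in this order (a step that is already met when the one before it is completed fails the run):
1. the button is pressed and the lid has popped up, with the carrier still in the well (value of joint lid above 0.25 rad and horizontal distance between carrier and chamber below 0.04 m and z of carrier in the frame of chamber below 0.05 m), for 0.05 s.
2. the fingers touch the popped lid (0.25 to 1.4 rad) and it is steady (under 0.3 rad/s) (contact force between the fingers and lid above 0.1 N and value of joint lid between 0.25 and 1.4 rad and velocity of joint lid between -0.3 and 0.3 rad/s), for 0.3 s.
3. the lid rests fully open (over 1.75 rad) while the carrier is still in the well (value of joint lid above 1.75 rad and velocity of joint lid below 0.1 rad/s and horizontal distance between carrier and chamber below 0.04 m and z of carrier in the frame of chamber below 0.05 m), for 0.3 s.
At the end, for the whole second after the job is handed in: The lid rests fully open (over 1.75 rad) and the carrier lies at rest and right way up, flat on the tray's floor inside its walls (origin within 55 mm of the tray's centre and under 7 mm above the tray's underside, tilt under 0.08 rad) (value of joint lid above 1.75 rad and horizontal distance between carrier and tray below 0.055 m and z of carrier in the frame of tray below 0.007 m and angle between carrier's own z axis and vertical below 0.08 rad and linear speed of carrier below 0.02 m/s); the robot touches nothing.
It fails at once if the lid is flung back: faster than 2.5 rad/s when above 1.55 rad (value of joint lid above 1.55 rad and velocity of joint lid above 2.5 rad/s).
It fails at once if the carrier is dropped: moves faster than 0.5 m/s without being held (linear speed of carrier above 0.5 m/s and contact force between the fingers and carrier below 0.05 N).
It fails at once if another thing on the bench is shifted by more than 30 mm (distance of any of objective, dropper, dish, slide_box, screwdriver, eyepiece from where it was at the start of the episode above 0.03 m).
It also fails if it takes over 69 s, if anything falls off the work surface, if the arm or the gripper's body presses on something with over 40 N, if the wrist force passes 120 N, or if a joint passes its speed limit or range.

ROBOT

A 6-joint arm with a two-finger parallel gripper is mounted at the origin on the work surface. World frame = base frame: x ahead of the robot, y to its left, z up, the work surface at z = 0. Lengths are in mm, angles in rad, forces in N, time in s.
With the tool pointing down it reaches from about 275 to 1000 mm from the base axis. Payload 8.4 kg.
Tool frame: the origin (TCP) lies on the front face of the gripper's body, between the roots of the fingers; the fingertips stand 73 mm ahead of it and the grasp point (between the pads) lies arm.tcp_to_grasp ahead of it (arm.tcp_to_grasp is the distance from the TCP to the grasp point, in mm); z points along the fingers, y is the line along which they close (so a half turn about z gives the same grasp; the last joint's range is limited). The gripper opens to 85 mm and grips with 20 to 120 N. Pads are 22 mm wide; open, the fingers measure 114 mm over their backs; the gripper's body (76 mm by 85 mm) begins 54 mm behind the grasp point. The pads swing forward as they close: fully open they stand 13 mm farther back than shut.
Start: joints at [-1.237, 0.353, 1.633, -0, 1.155, -0.002], TCP at [205.952, -590.095, 303.881] pointing down, gripper open.
Joint ranges: [-2.63, 2.63], [-0.92, 2.1], [0.06, 2.66], [-1.3, 4.44], [0, 2.69], [-3.02, 3.02]. Speed limits (rad/s): [2.22, 2.22, 2.79, 3.14, 3.14, 3.14].

INTERFACE

Orientations are given as a rotation vector (axis times angle).
In Python, from workcell import arm, viewer gives the robot as it stands.
- The arm moves only by the tool apply_moves, never from a script. Its arguments are lists of equal length, an entry for each row: "linear": the shift along the tool's x, y, z in m, a list of three; "delta_rot": the turn, a rotation vector about the tool's x, y, z in rad, a list of three; "grip": the opening in per cent of the stroke, from 0 (shut) to 100 (fully open). In form: {"linear": [[dx, dy, dz], ...], "delta_rot": [[wx, wy, wz], ...], "grip": [grip, ...]}. A call has 1 to 20 rows; each row is the pose to reach, as a shift and turn from the pose commanded when the call began, along the tool's axes at that moment; what a row does not reach only later rows make up. A row lasts 1/8 s, in which the tool goes at most 62.5 mm and 10.7 degrees, less where a joint would pass 70% of its speed; a pose out of reach is approached as far as the arm can. A call with a gripper value outside its range is refused whole. The fingers move at their own pace and stop on an object; "newtons" is the grip in N (left out, the last holds). Time passes only in rows, so rows that repeat a pose let the fingers close. It gives the time, the measured TCP pose, the force, the opening and the grip force at its end, in the units of the state.
- arm.sense(): the state, without advancing time (a new reading comes with each control period).
- viewer.capture(name): name is "scene" or "top" or "wrist"; returns a dict with "img" (400x640x3 uint8, red, green, blue), "vfov" (degrees; the focal length in pixels is half the picture's height over the tangent of half this angle, whatever the lens; pixels are square), "cx", "cy" (the principal point, pixels), "extrinsics" (4x4, takes a point from camera to world coordinates); the wrist camera has in their place "mount" (4x4, takes a point from camera to tool coordinates, whose origin is the TCP and whose axes are the flange's). Camera axes: x right, y up, looking along -z (the intrinsics and any distortion apply to the point x, -y, -z); pixel columns grow to the right and rows downward; lengths in mm; the calibration is good to about 2 mm. A picture is of the moment at which its call begins: read the wrist's pose just before it. There is no depth.
- arm.finish_job(): hands the job in; it is judged then, once.
The state is a dict: "time": time; "q": joint angles; "dq": joint speeds; "joint_torque": joint torques, N m; "eef_pos": TCP position; "tcp_rot": TCP orientation; "wrist_force": force on the tool from outside, world axes, zero at the start; "ft_torque": the same for the moment, N m; "gripper_width": opening from 0.0 (shut) to 1.0 (fully open); "gripper_force": force on a finger pad.
Only numpy, scipy, OpenCV 4.12 (cv2) and the standard library are available. Lean on these libraries where they do the work, as an engineer would, in place of code of your own. Each camera call takes 0.05 s, during which the arm holds its last target. There are 200 camera calls.

## Working session

There is one attempt and no reset: what is moved stays moved. The work goes in short steps, Python scripts to look and compute and a tool call to move; the robot and the scene stay as the last step left them, time stands still between calls to the robot, and variables do not carry over. Pictures are saved under pics/ and viewed, at most 10 in all, crops included, and the job is handed in when it is done.

Besides the shell and the picture viewer there is one more tool, called after "Request:" as name(argument=value, ...), one argument or row to a line, values as JSON. apply_moves: Moves the arm, as the interface text tells. Its arguments: {"type":"object","properties":{"linear":{"type":"array","items":{"type":"array","items":{"type":"number"}}},"delta_rot":{"type":"array","items":{"type":"array","items":{"type":"number"}}},"grip":{"type":"array","items":{"type":"number"}},"newtons":{"type":"number"}},"required":["linear","delta_rot","grip"]}

```bash
mkdir -p pics; ls; python3 - <<'E'
from workcell import arm, viewer
import cv2,numpy as np
print(arm.sense(), arm.tcp_to_grasp)
for n in ["scene","top"]:
    c=viewer.capture(n); cv2.imwrite(f"pics/{n}0.png",c["img"][:,:,::-1])
    print(n,{k:v for k,v in c.items() if k!="img"})
c=viewer.capture("wrist");print({k:v for k,v in c.items() if k!="img"})
a=cv2.imread("pics/scene0.png");b=cv2.imread("pics/top0.png")
E
```

```text
pics
{'time': 0.0, 'q': array([-1.23739248e+00,  3.53665073e-01,  1.63415362e+00, -2.66511765e-05,
        1.15519593e+00, -2.38726179e-03]), 'dq': array([ 0.00147205, -0.00011049,  0.00010222,  0.00250784, -0.00027424,
        0.00029427]), 'joint_torque': array([ 1.59637406e-03, -6.05243325e+01, -3.42067230e+01,  1.93107344e-04,
        9.43457417e-03, -2.65802228e-06]), 'eef_pos': array([ 205.8231646 , -589.73013652,  303.14269954]), 'tcp_rot': array([-3.09603581e+00, -5.24767815e-01,  4.05582020e-04]), 'wrist_force': array([-0.19871293,  0.51288391,  0.04412853]), 'ft_torque': array([-0.00163988,  0.05032443,  0.00141939]), 'gripper_force': 0.0, 'gripper_width': 0.9994291893443894} 53.900000000000006
scene {'vfov': 48.75703356899827, 'cx': 322.44314609747613, 'cy': 200.55705612010925, 'extrinsics': array([[-3.24441350e-01, -7.53624133e-01,  5.71654158e-01,
         1.25608061e+03],
       [ 9.45864531e-01, -2.52832088e-01,  2.03509764e-01,
         5.88344638e+01],
       [-8.83735502e-03,  6.06734375e-01,  7.94855521e-01,
         1.04794041e+03],
       [ 0.00000000e+00,  0.000
[... 223 characters left out ...]
77865535e+02],
       [-9.98173615e-01, -5.73320630e-02,  1.90386309e-02,
        -1.74805807e+02],
       [ 6.61185750e-03,  2.09579194e-01,  9.77769321e-01,
         1.38037659e+03],
       [ 0.00000000e+00,  0.00000000e+00,  0.00000000e+00,
         1.00000000e+00]])}
{'vfov': 69.61047652672866, 'cx': 320.7232447383612, 'cy': 199.2054966472596, 'mount': array([[ 1.26118570e-03,  9.53822760e-01,  3.00367363e-01,
         7.64703962e+01],
       [ 9.99998785e-01, -9.27613393e-04, -1.25315014e-03,
        -2.59142783e+00],
       [-9.16658341e-04,  3.00368578e-01, -9.53822770e-01,
        -7.04678887e+01],
       [ 0.00000000e+00,  0.00000000e+00,  0.00000000e+00,
         1.00000000e+00]])}
```

View pics/scene0.png

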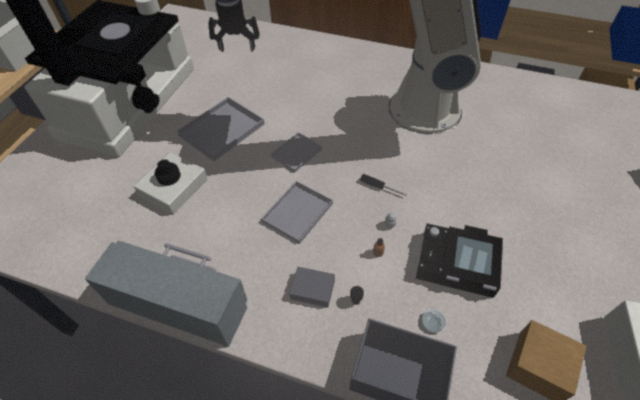

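View pics/top0.png

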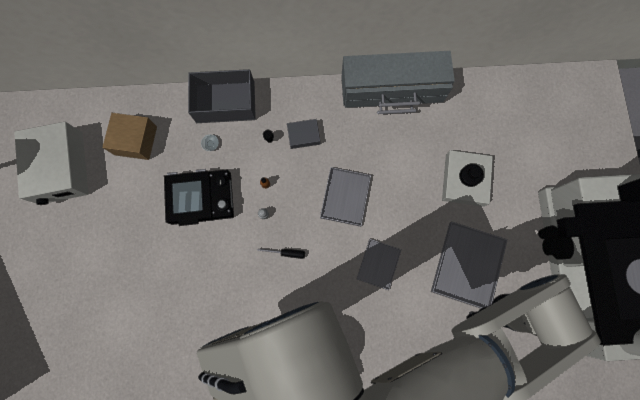

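Scene view: chamber at (460,260), with the button at (435,230). Trays at (298,212), (297,152) and (221,128). Top view: chamber at (200,196), with a metal cap at (222,204) and the dial at (222,182). The three trays there are at (348,195), (380,263) and (470,263). Next I'll compare tray sizes and zoom in.

```bash
cat > h.py <<'E'
import numpy as np, cv2
from workcell import arm, viewer
from scipy.spatial.transform import Rotation as R
def cam(n):
    s=arm.sense(); c=viewer.capture(n); 
    if n=="wrist":
        T=np.eye(4); T[:3,:3]=R.from_rotvec(s["tcp_rot"]).as_matrix(); T[:3,3]=s["eef_pos"]
        c["extrinsics"]=T@c["mount"]
    c["f"]=200/np.tan(np.radians(c["vfov"]/2)); return c
def ray(c,p):
    d=np.array([(p[0]-c["cx"])/c["f"],-(p[1]-c["cy"])/c["f"],-1.]); E=c["extrinsics"]
    d=E[:3,:3]@d; return E[:3,3],d/np.linalg.norm(d)
def plane(c,p,z):
    o,d=ray(c,p); return o+d*(z-o[2])/d[2]
def tri(rs):
    A=np.zeros((3,3));b=np.zeros(3)
    for o,d in rs: P=np.eye(3)-np.outer(d,d);A+=P;b+=P@o
    x=np.linalg.solve(A,b); return x,[np.linalg.norm(np.cross(x-o,d)) for o,d in rs]
def proj(c,X):
    E=c["extrinsics"]; v=E[:3,:3].T@(np.asarray(X,float)-E[:3,3]); return c["cx"]-c["f"]*v[0]/v[2], c["cy"]+c["f"]*v[1]/v[2]
E
python3 - <<'E'
from h import *
c=cam("top"); s=cam("scene")
for name,P in dict(A=[(334,168),(373,174),(361,225),(321,218)],B=[(369,238),(402,249),(391,289),(357,280)],C=[(452,222),(507,239),(490,307),(432,293)]).items():
    w=np.array([plane(c,p,18) for p in P]); print(name,w.mean(0).round(),np.linalg.norm(w-np.roll(w,-1,0),axis=1).round())
a=cv2.resize(c["img"][150:240,150:285],None,fx=5.9,fy=5.9,interpolation=3)[:,:,::-1]
b=cv2.resize(s["img"][215:305,405:515],None,fx=5.9,fy=5.9,interpolation=3)[:,:,::-1]
k=cv2.resize(c["img"][150:320,310:520],None,fx=2.8,fy=2.8,interpolation=3)[:,:,::-1]
cv2.imwrite("pics/a.png",a)
cv2.imwrite("pics/b.png",b)
cv2.imwrite("pics/t.png",k)
print(a.shape,b.shape)
E
```

```text
A [ 563. -271.   18.] [128. 172. 129. 170.]
B [ 342. -357.   18.] [108. 128. 108. 136.]
C [ 323. -638.   18.] [179. 219. 180. 232.]
(531, 796, 3) (531, 649, 3)
```

View pics/a.png

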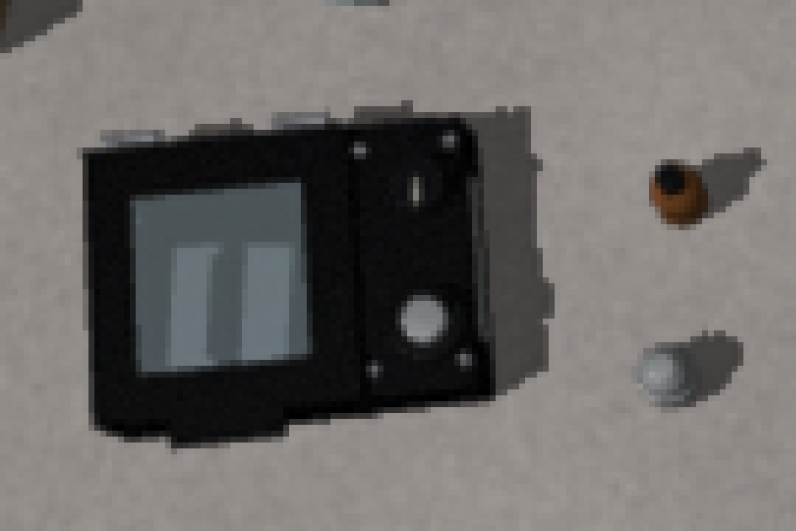

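View pics/b.png

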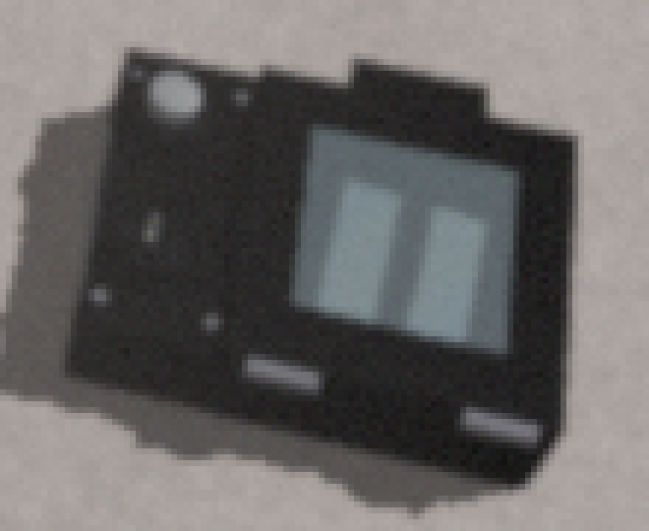

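View pics/t.png

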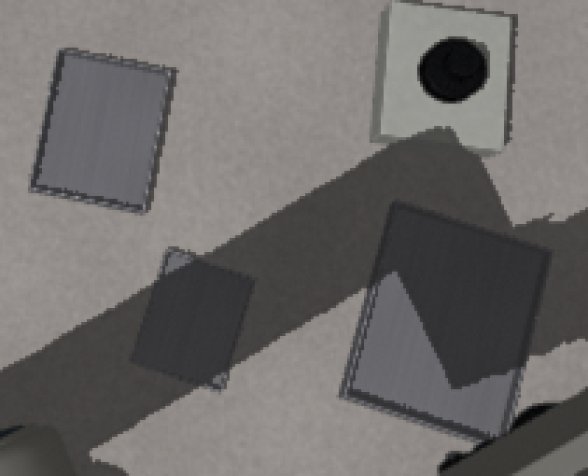

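Only tray A at (348,195) fits 170 by 135. B and C are too small and too large. In the chamber crop the metal cap at top-crop pixel (423,320) sits in a ring nearer the front lip than the dial at (416,188), so it is the release button. The objective at (665,370) is a separate object.

```bash
python3 - <<'E'
from h import *
c=cam("top"); s=cam("scene")
def cent(cc,x,y,r,th):
    I=cc["img"].astype(int); g=I.sum(2)
    sub=g[y-r:y+r+1,x-r:x+r+1]; w=np.clip(sub-th,0,None); yy,xx=np.mgrid[y-r:y+r+1,x-r:x+r+1]
    return (w*xx).sum()/w.sum(),(w*yy).sum()/w.sum()
T=lambda p:(p[0]/5.9-.4+150,p[1]/5.9-.4+150); S=lambda p:(p[0]/5.9-.4+405,p[1]/5.9-.4+215)
pts=dict(btn=((423,320),(177,97)),s_fl=((374,370),(241,97)),s_fr=((464,358),(137,75)),s_rl=((360,150),(210,322)),s_rr=((449,139),(99,295)),dial=((416,188),(152,228)))
for k,(a,b) in pts.items():
    a,b=T(a),S(b)
    r=6 if k=="btn" else 3
    if k!="dial": a=cent(c,round(a[0]),round(a[1]),r if k!="btn" else 5,150); b=cent(s,round(b[0]),round(b[1]),r if k!="btn" else 5,210)
    x,e=tri([ray(c,a),ray(s,b)]); print(k,np.round(a,1),np.round(b,1),x.round(1),np.round(e,1), plane(c,a,72 if k=="btn" else 50).round(1),plane(s,b,72 if k=="btn" else 50).round(1))
# lid corners on z=56.5 in top view and window corners
for p in [(85,150),(92,425),(130,198),(303,182),(310,353),(140,375)]:
    print(p,plane(c,T(p),56.5).round(1))
for p in [(311,125),(520,168),(508,354),(292,304),(577,135)]:
    print(p,plane(s,S(p),56.5).round(1))
# other objects
for n,p in dict(obj=(263,213),drop=(265,183),dish=(211,143),eye=(268,135),box=(305,134),scr=(285,252)).items(): print(n,plane(c,p,20).round())
E
```

```text
btn [221.1 203.8] [434.5 230.5] [551.  121.7  67.6] [0.1 0.1] [550.1 120.6  72. ] [554.1 121.6  72. ]
s_fl [213.  212.3] [446.2 230.1] [529.  151.4  52.4] [0.9 0.9] [529.6 151.1  50. ] [527.  152.4  50. ]
s_fr [228.2 210.4] [427.7 226.6] [532.3 103.4  51.2] [0.2 0.2] [532.6 103.8  50. ] [531.5 103.3  50. ]
s_rl [210.5 174.9] [440.4 269.2] [650.  158.3  49.6] [0.2 0.2] [649.9 158.4  50. ] [650.3 158.1  50. ]
s_rr [226.  172.8] [421.1 264.4] [653.4 108.9  51.7] [0.1 0.1] [653.9 109.2  50. ] [652.3 109.1  50. ]
dial [220.1 181.5] [430.4 253.2] [622.6 124.4  66.2] [0.1 0.1] [626.8 128.2  50. ] [612.1 125.4  50. ]
(85, 150) [656.3 302.3  56.5]
(92, 425) [507.7 296.   56.5]
(130, 198) [628.5 278.   56.5]
(303, 182) [631.9 186.5  56.5]
(310, 353) [539.2 182.9  56.5]
(140, 375) [532.7 271.5  56.5]
(311, 125) [540.4 182.7  56.5]
(520, 168) [533.7 273.9  56.5]
(508, 354) [629.4 278.6  56.5]
(292, 304) [634.5 188.6  56.5]
(577, 135) [507.9 296.2  56.5]
obj [523.   0.  20.]
drop [621.  -9.  20.]
dish [767. 164.  20.]
eye [784. -24.  20.]
box [ 780. -146.   20.]
scr [396. -64.  20.]
```

```bash
cat >> h.py <<'E'
YAW=0.05; O=np.array([586.2,230.4,0])
def Rt(tilt=0,roll=0,yaw=YAW):
    # tool down, tool x = -chamber x; tilt: fingers forward (+x); roll: fingers towards +y
    B=np.column_stack([[-1,0,0],[0,1,0],[0,0,-1]]).astype(float)
    return R.from_euler("z",yaw)*R.from_rotvec([0,-tilt,0])*R.from_rotvec([roll,0,0])*R.from_matrix(B)
def w(p): return O+R.from_euler("z",YAW).apply(p)
def tcp_for_tip(tip,rot,L=73): return np.asarray(tip)-L*rot.as_matrix()[:,2]
def delta(pos,rot):
    s=arm.sense(); C=R.from_rotvec(s["tcp_rot"])
    print("lin m",(C.inv().apply(np.asarray(pos)-s["eef_pos"])/1000).round(4),"rot",(C.inv()*rot).as_rotvec().round(4),"t",round(s["time"],2))
E
python3 - <<'E'
from h import *
r=Rt(0,.12); print(r.as_matrix()[:,2])
delta(tcp_for_tip([551.4,118.1,155],r),r)
E
```

```text
[-0.00598312  0.1195626  -0.99280864]
lin m [ 0.5571 -0.5463  0.0764] rot [-0.0247  0.1707 -2.8511] t 0.35
```

Request:
apply_moves(
  linear=[
    [0.557,-0.546,0.076],
    [0.557,-0.546,0.076],
    [0.557,-0.546,0.076],
    [0.557,-0.546,0.076],
    [0.557,-0.546,0.076],
    [0.557,-0.546,0.076],
    [0.557,-0.546,0.076],
    [0.557,-0.546,0.076],
    [0.557,-0.546,0.076],
    [0.557,-0.546,0.076],
    [0.557,-0.546,0.076],
    [0.557,-0.546,0.076],
    [0.557,-0.546,0.076],
    [0.557,-0.546,0.076],
    [0.557,-0.546,0.076],
    [0.557,-0.546,0.076],
    [0.557,-0.546,0.076],
    [0.557,-0.546,0.076],
    [0.557,-0.546,0.076],
    [0.557,-0.546,0.076],
  ],
  delta_rot=[
    [-0.025,0.171,-2.851],
    [-0.025,0.171,-2.851],
    [-0.025,0.171,-2.851],
    [-0.025,0.171,-2.851],
    [-0.025,0.171,-2.851],
    [-0.025,0.171,-2.851],
    [-0.025,0.171,-2.851],
    [-0.025,0.171,-2.851],
    [-0.025,0.171,-2.851],
    [-0.025,0.171,-2.851],
    [-0.025,0.171,-2.851],
    [-0.025,0.171,-2.851],
    [-0.025,0.171,-2.851],
    [-0.025,0.171,-2.851],
    [-0.025,0.171,-2.851],
    [-0.025,0.171,-2.851],
    [-0.025,0.171,-2.851],
    [-0.025,0.171,-2.851],
    [-0.025,0.171,-2.851],
    [-0.025,0.171,-2.851],
  ],
  grip=[0,0,0,0,0,0,0,0,0,0,0,0,0,0,0,0,0,0,0,0],
  newtons=20,
)

```text
time: 2.85
eef_pos: [551.9, 108.9, 227.9]
tcp_rot: [0.078, -3.132, -0.188]
wrist_force: [0.7, 0.5, 0.0]
gripper_width: 0.0
gripper_force: 0.0
```

```bash
python3 - <<'E'
from h import *
s=arm.sense(); print(s["eef_pos"],s["q"].round(2),s["wrist_force"])
c=cam("wrist"); cv2.imwrite("pics/w1.png",c["img"][:,:,::-1])
for p in [[-40,-108,72],[35,-108,66],[-91,0,53]]: print(p,np.round(proj(c,w(p)),1))
r=Rt(0,.12); print(np.round(proj(c,s["eef_pos"]+73*r.as_matrix()[:,2]),1))
g=cv2.cvtColor(c["img"],cv2.COLOR_RGB2GRAY)
cs,_=cv2.findContours((g>110).astype(np.uint8),0,2)
for k in cs:
    if 100<cv2.contourArea(k)<8000: print(np.round(cv2.minEnclosingCircle(k),1) if 0 else cv2.minEnclosingCircle(k),cv2.contourArea(k))
E
```

```text
[551.90661554 108.92298217 227.92483871] [ 0.13  0.34  1.85  0.15  0.95 -1.57] [0.66323628 0.5267214  0.04054175]
[-40, -108, 72] [309.4 207. ]
[35, -108, 66] [309.7 281.2]
[-91, 0, 53] [428.9 140.8]
[316.4 255.2]
((67.0, 378.0), 26.832914352416992) 379.5
((592.0, 381.0), 50.329017639160156) 1807.0
((228.0, 335.5), 14.534542083740234) 167.0
((414.0, 335.0), 14.866168975830078) 169.5
((320.5, 330.5), 12.980854988098145) 207.0
((330.5, 256.5), 15.890348434448242) 172.5
((312.5, 206.0), 14.534542083740234) 575.0
((424.0, 232.5), 66.13821411132812) 7541.5
```

View pics/w1.png

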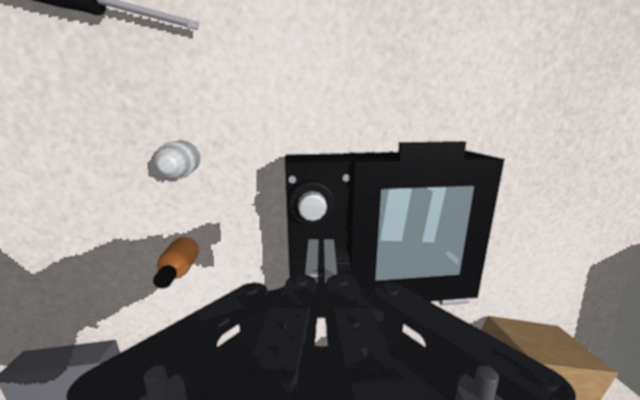

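Cap at (312,206) and lip at (432,143) match the predictions (309,207) and (429,141) to within about 3 px. The fingertips, at (320,240), show the same offset, so the chamber pose holds. Now I'll go down.

Request:
apply_moves(
  linear=[
    [0,-0.006,0.05],
    [0,-0.009,0.075],
    [0,-0.0096,0.08],
    [0,-0.01,0.083],
    [0,-0.01,0.083],
  ],
  delta_rot=[
    [0,0,0],
    [0,0,0],
    [0,0,0],
    [0,0,0],
    [0,0,0],
  ],
  grip=[0,0,0,0,0],
)

```text
time: 3.52
eef_pos: [552.6, 109.0, 145.2]
tcp_rot: [0.078, -3.134, -0.188]
wrist_force: [-0.7, 0.1, 0.2]
gripper_width: 0.0
gripper_force: 0.0
```

Request:
apply_moves(
  linear=[
    [0,-0.0002,0.002],
    [0,-0.0005,0.004],
    [0,-0.0006,0.0055],
    [0,-0.0006,0.0055],
  ],
  delta_rot=[
    [0,0,0],
    [0,0,0],
    [0,0,0],
    [0,0,0],
  ],
  grip=[0,0,0,0],
)

```text
time: 4.03
eef_pos: [552.6, 109.1, 139.1]
tcp_rot: [0.078, -3.134, -0.188]
wrist_force: [2.9, -0.0, 4.2]
gripper_width: -0.001
gripper_force: 1.8
```

```bash
python3 - <<'E'
from h import *
c=cam("top"); s=cam("scene")
a=cv2.imread("pics/scene0.png")[:,:,::-1]
d=cv2.absdiff(a,s["img"]).max(2)[215:305,440:515]; print((d>40).sum())
E
```

```text
1271
```

```bash
python3 - <<'E'
from h import *
r0=Rt(0,.12); s=arm.sense(); r=Rt(.75)
print("up",(R.from_rotvec(s["tcp_rot"]).inv().apply([0,0,70])/1000).round(4))
delta(tcp_for_tip(w([-130,-90,145]),r),r)
delta(tcp_for_tip(w([-120,0,100]),r),r)
E
```

```text
up [-0.0001  0.0084 -0.0695]
lin m [ 0.14    0.0364 -0.0556] rot [ 0.1142 -0.7474 -0.0451] t 4.12
lin m [ 0.1301  0.1204 -0.0002] rot [ 0.1142 -0.7474 -0.0451] t 4.12
```

Request:
apply_moves(
  linear=[
    [0,0.004,-0.035],
    [0,0.008,-0.07],
    [0.06,0.02,-0.07],
    [0.1,0.036,-0.07],
    [0.14,0.036,-0.056],
    [0.14,0.06,-0.04],
    [0.135,0.09,-0.02],
    [0.13,0.12,0],
    [0.13,0.12,0],
    [0.13,0.12,0],
  ],
  delta_rot=[
    [0,0,0],
    [0,0,0],
    [0.03,-0.18,-0.01],
    [0.055,-0.36,-0.022],
    [0.083,-0.55,-0.033],
    [0.114,-0.747,-0.045],
    [0.114,-0.747,-0.045],
    [0.114,-0.747,-0.045],
    [0.114,-0.747,-0.045],
    [0.114,-0.747,-0.045],
  ],
  grip=[0,0,0,0,0,0,0,0,0,0],
)

```text
time: 5.38
eef_pos: [417.5, 239.0, 211.9]
tcp_rot: [-0.043, 2.478, -0.014]
wrist_force: [4.3, -1.0, 3.4]
gripper_width: 0.0
gripper_force: 0.0
```

```bash
python3 - <<'E'
from h import *
s=arm.sense(); print(s["q"].round(2),s["eef_pos"],w([-120,0,100]))
delta(tcp_for_tip(w([-120,0,100]),Rt(.75)),Rt(.75))
t=cam("top");c=cam("scene"); x=cv2.resize(c["img"][150:310,380:540],None,fx=3.7,fy=3.7,interpolation=3)[:,:,::-1]
x2=cv2.resize(t["img"][110:270,130:290],(592,592),interpolation=3)[:,:,::-1]
cv2.imwrite("pics/l1.png",cv2.resize(np.hstack([x,x2]),(800,400)))
E
```

```text
[ 0.76  0.17  2.33 -1.3   0.45  0.3 ] [417.54649851 238.99796883 211.92100425] [466.34996875 224.40249969 100.        ]
lin m [ 0.0373 -0.0158  0.0456] rot [-0.0303 -0.0876 -0.0034] t 5.38
```

View pics/l1.png

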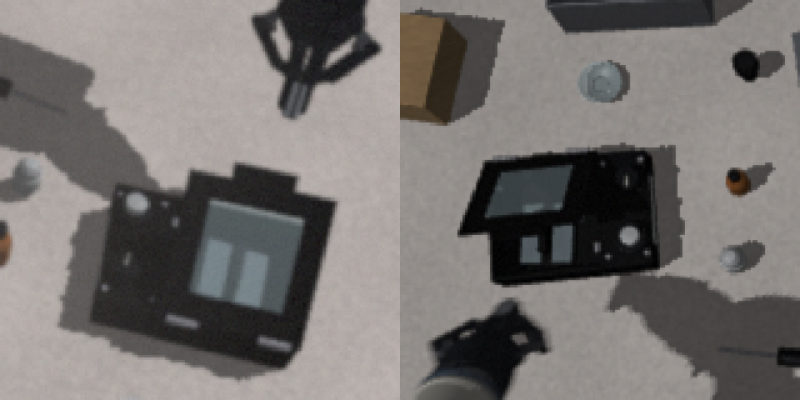

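The lid has popped. The arm's q4 is sitting at its limit because 0.75 of tilt is too much this close in, so I'll measure the lid angle and come in with less tilt.

```bash
python3 - <<'E'
from h import *
t=cam("top");c=cam("scene")
for a,b in [((457,235),(335,203)),((488,160),None)]:
    a=(130+(a[0]-400)/2.5,110+a[1]/2.5)
    if b: 
        b=(380+b[0]/2.5,150+b[1]/2.5); x,e=tri([ray(t,a),ray(c,b)]); l=R.from_euler("z",-YAW).apply(x-O); print(x,e,l,np.arctan2(l[2]-56,75-l[0]),np.hypot(l[2]-56,75-l[0]))
for T in (.4,.45): delta(tcp_for_tip(w([-95,0,105]),Rt(T)),Rt(T))
E
```

```text
[546.26085926 300.83586824 144.13146151] [np.float64(0.5765212126837991), np.float64(0.5765212126838143)] [-36.36890103  72.34396682 144.13146151] 0.6694424942411151 142.0217822185783
lin m [-0.0109 -0.015   0.0589] rot [-0.0296  0.2609 -0.0013] t 5.58
lin m [-0.0074 -0.015   0.058 ] rot [-0.0296  0.2109 -0.0005] t 5.58
```

Request:
apply_moves(
  linear=[
    [0,0,0],
    [0,0,0.01],
    [-0.005,-0.008,0.03],
    [-0.011,-0.015,0.059],
    [-0.011,-0.015,0.059],
    [-0.011,-0.015,0.059],
    [-0.011,-0.015,0.059],
  ],
  delta_rot=[
    [-0.015,0.13,0],
    [-0.03,0.261,0],
    [-0.03,0.261,0],
    [-0.03,0.261,0],
    [-0.03,0.261,0],
    [-0.03,0.261,0],
    [-0.03,0.261,0],
  ],
  grip=[0,0,0,0,0,0,0],
)

```text
time: 6.45
eef_pos: [463.2, 223.7, 173.0]
tcp_rot: [-0.063, 2.74, 0.017]
wrist_force: [-0.9, -0.3, 0.2]
gripper_width: -0.002
gripper_force: 0.0
```

```bash
python3 - <<'E'
from h import *
s=arm.sense(); print(s["q"].round(2))
delta(tcp_for_tip(w([-95,0,105]),Rt(.4)),Rt(.4))
E
```

```text
[ 0.54  0.27  2.19 -0.53  0.37 -0.61]
lin m [0.0005 0.0005 0.0006] rot [ 0.0014  0.0009 -0.0044] t 6.45
```

```bash
cat >> h.py <<'E'
def tipfor(th,tilt=.4):
    d=np.array([np.sin(tilt),-np.cos(tilt)]);n=np.array([np.cos(tilt),np.sin(tilt)]);h=np.array([75,50.5])
    u=np.array([-np.cos(th),np.sin(th)])
    T=h+166*u-11*n+26*d if th<np.pi/2-tilt else h+140*u-11*n
    return w([T[0],0,T[1]])
def lidpath(ths,tilt=.4):
    s=arm.sense(); C=R.from_rotvec(s["tcp_rot"]); r=Rt(tilt)
    for th in ths: print(round(th,3),(C.inv().apply(tcp_for_tip(tipfor(th,tilt),r)-s["eef_pos"])/1000).round(4).tolist())
E
python3 -c "
from h import *
lidpath(np.arange(.6,1.2,.03))"
```

```text
0.6 [-0.0342, 0.0007, 0.0034]
0.63 [-0.0384, 0.0007, 0.0007]
0.66 [-0.0427, 0.0007, -0.0018]
0.69 [-0.0471, 0.0007, -0.0041]
0.72 [-0.0515, 0.0008, -0.0064]
0.75 [-0.0561, 0.0008, -0.0084]
0.78 [-0.0606, 0.0008, -0.0104]
0.81 [-0.0653, 0.0008, -0.0122]
0.84 [-0.07, 0.0009, -0.0139]
0.87 [-0.0747, 0.0009, -0.0155]
0.9 [-0.0795, 0.0009, -0.0169]
0.93 [-0.0843, 0.0009, -0.0181]
0.96 [-0.0891, 0.0009, -0.0192]
0.99 [-0.094, 0.001, -0.0202]
1.02 [-0.0989, 0.001, -0.021]
1.05 [-0.1039, 0.001, -0.0217]
1.08 [-0.1088, 0.001, -0.0222]
1.11 [-0.1138, 0.0011, -0.0226]
1.14 [-0.1188, 0.0011, -0.0228]
1.17 [-0.1238, 0.0011, -0.0229]
```

Request:
apply_moves(
  linear=[
    [-0.017,0,0.002],
    [-0.034,0,0.003],
    [-0.038,0,0.001],
    [-0.043,0,-0.002],
    [-0.045,0,-0.003],
    [-0.047,0,-0.004],
    [-0.049,0,-0.005],
    [-0.0515,0,-0.0065],
    [-0.0515,0,-0.0065],
    [-0.054,0,-0.0075],
    [-0.056,0,-0.0085],
    [-0.056,0,-0.0085],
  ],
  delta_rot=[
    [0,0,0],
    [0,0,0],
    [0,0,0],
    [0,0,0],
    [0,0,0],
    [0,0,0],
    [0,0,0],
    [0,0,0],
    [0,0,0],
    [0,0,0],
    [0,0,0],
    [0,0,0],
  ],
  grip=[0,0,0,0,0,0,0,0,0,0,0,0],
)

```text
time: 7.95
eef_pos: [512.0, 226.2, 202.5]
tcp_rot: [-0.062, 2.74, 0.018]
wrist_force: [-0.4, 0.8, 0.0]
gripper_width: 0.0
gripper_force: 0.3
```

```bash
python3 - <<'E'
from h import *
print(arm.sense()["q"].round(2)); lidpath(np.arange(.75,1.35,.03))
t=cam("top");c=cam("scene"); x=cv2.resize(c["img"][150:310,380:540],None,fx=3.7,fy=3.7,interpolation=3)[:,:,::-1]
x2=cv2.resize(t["img"][110:270,130:290],(592,592),interpolation=3)[:,:,::-1]
cv2.imwrite("pics/l2.png",cv2.resize(np.hstack([x,x2]),(800,400)))
E
```

```text
[ 0.49  0.27  2.08 -0.39  0.45 -0.8 ]
0.75 [0.0005, 0.0005, -0.0004]
0.78 [-0.0041, 0.0005, -0.0024]
0.81 [-0.0088, 0.0005, -0.0042]
0.84 [-0.0134, 0.0006, -0.0059]
0.87 [-0.0182, 0.0006, -0.0074]
0.9 [-0.023, 0.0006, -0.0088]
0.93 [-0.0278, 0.0006, -0.0101]
0.96 [-0.0326, 0.0007, -0.0112]
0.99 [-0.0375, 0.0007, -0.0121]
1.02 [-0.0424, 0.0007, -0.013]
1.05 [-0.0474, 0.0007, -0.0136]
1.08 [-0.0523, 0.0008, -0.0142]
1.11 [-0.0573, 0.0008, -0.0145]
1.14 [-0.0623, 0.0008, -0.0148]
1.17 [-0.0672, 0.0008, -0.0148]
1.2 [-0.0714, 0.0009, -0.0148]
1.23 [-0.0756, 0.0009, -0.0146]
1.26 [-0.0798, 0.0009, -0.0143]
1.29 [-0.084, 0.0009, -0.0138]
1.32 [-0.0882, 0.001, -0.0133]
1.35 [-0.0923, 0.001, -0.0126]
```

View pics/l2.png

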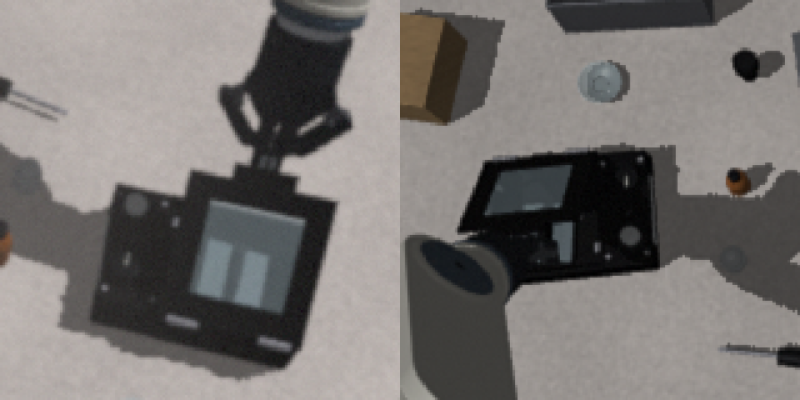

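Fingers are just under the lip, at (268,165) in the left panel. I'll lift slowly, pause to steady it, then carry on.

Request:
apply_moves(
  linear=[
    [-0.002,0,-0.001],
    [-0.004,0,-0.0025],
    [-0.0065,0,-0.0035],
    [-0.009,0,-0.004],
    [-0.011,0,-0.005],
    [-0.0135,0,-0.006],
    [-0.0135,0,-0.006],
    [-0.0135,0,-0.006],
    [-0.0135,0,-0.006],
    [-0.0135,0,-0.006],
    [-0.0135,0,-0.006],
    [-0.016,0,-0.0067],
    [-0.018,0,-0.0075],
    [-0.023,0,-0.009],
  ],
  delta_rot=[
    [0,0,0],
    [0,0,0],
    [0,0,0],
    [0,0,0],
    [0,0,0],
    [0,0,0],
    [0,0,0],
    [0,0,0],
    [0,0,0],
    [0,0,0],
    [0,0,0],
    [0,0,0],
    [0,0,0],
    [0,0,0],
  ],
  grip=[0,0,0,0,0,0,0,0,0,0,0,0,0,0],
)

```text
time: 9.8
eef_pos: [529.6, 227.0, 219.7]
tcp_rot: [-0.063, 2.74, 0.017]
wrist_force: [-1.1, 0.3, 0.0]
gripper_width: 0.0
gripper_force: 0.3
```

Request:
apply_moves(
  linear=[
    [-0.005,0,-0.001],
    [-0.0095,0,-0.0025],
    [-0.0145,0,-0.003],
    [-0.0195,0,-0.004],
    [-0.0245,0,-0.0045],
    [-0.029,0,-0.005],
    [-0.034,0,-0.0055],
    [-0.039,0,-0.006],
    [-0.044,0,-0.006],
    [-0.0485,0,-0.006],
    [-0.0525,0,-0.0055],
    [-0.057,0,-0.005],
    [-0.061,0,-0.005],
    [-0.065,0,-0.004],
    [-0.069,0,-0.0035],
  ],
  delta_rot=[
    [0,0,0],
    [0,0,0],
    [0,0,0],
    [0,0,0],
    [0,0,0],
    [0,0,0],
    [0,0,0],
    [0,0,0],
    [0,0,0],
    [0,0,0],
    [0,0,0],
    [0,0,0],
    [0,0,0],
    [0,0,0],
    [0,0,0],
  ],
  grip=[0,0,0,0,0,0,0,0,0,0,0,0,0,0,0],
)

```text
time: 11.68
eef_pos: [591.9, 229.8, 249.8]
tcp_rot: [-0.062, 2.74, 0.018]
wrist_force: [-0.2, -0.7, 0.2]
gripper_width: -0.001
gripper_force: 0.1
```

```bash
python3 -c "
from h import *
print(arm.sense()['q'].round(2)); lidpath(np.arange(1.35,1.83,.03))
c=cam('scene');x=cv2.resize(c['img'][150:310,380:540],None,fx=3,fy=3,interpolation=3)[:,:,::-1]
cv2.imwrite('pics/l3.png',x)"
```

```text
[ 0.43  0.3   1.89 -0.26  0.58 -0.99]
1.35 [-0.0002, 0.0009, -0.0002]
1.38 [-0.0043, 0.0009, 0.0006]
1.41 [-0.0084, 0.001, 0.0015]
1.44 [-0.0125, 0.001, 0.0026]
1.47 [-0.0165, 0.001, 0.0038]
1.5 [-0.0205, 0.001, 0.0051]
1.53 [-0.0244, 0.001, 0.0065]
1.56 [-0.0284, 0.001, 0.008]
1.59 [-0.0322, 0.0011, 0.0097]
1.62 [-0.036, 0.0011, 0.0115]
1.65 [-0.0398, 0.0011, 0.0134]
1.68 [-0.0435, 0.0011, 0.0154]
1.71 [-0.0471, 0.0011, 0.0175]
1.74 [-0.0507, 0.0011, 0.0197]
1.77 [-0.0542, 0.0012, 0.022]
1.8 [-0.0576, 0.0012, 0.0244]
```

Request:
apply_moves(
  linear=[
    [-0.0045,0,0.0005],
    [-0.0085,0,0.0015],
    [-0.0125,0,0.0025],
    [-0.0165,0,0.004],
    [-0.0205,0,0.005],
    [-0.0245,0,0.0065],
    [-0.0285,0,0.008],
    [-0.032,0,0.0095],
    [-0.036,0,0.0115],
    [-0.04,0,0.0135],
    [-0.0435,0,0.0155],
    [-0.047,0,0.0175],
    [-0.0505,0,0.0195],
    [-0.054,0,0.022],
    [-0.057,0,0.024],
    [-0.057,0,0.024],
    [-0.057,0,0.024],
  ],
  delta_rot=[
    [0,0,0],
    [0,0,0],
    [0,0,0],
    [0,0,0],
    [0,0,0],
    [0,0,0],
    [0,0,0],
    [0,0,0],
    [0,0,0],
    [0,0,0],
    [0,0,0],
    [0,0,0],
    [0,0,0],
    [0,0,0],
    [0,0,0],
    [0,0,0],
    [0,0,0],
  ],
  grip=[0,0,0,0,0,0,0,0,0,0,0,0,0,0,0,0,0],
)

```text
time: 13.85
eef_pos: [653.3, 232.6, 249.8]
tcp_rot: [-0.062, 2.74, 0.018]
wrist_force: [-0.4, -0.6, 0.4]
gripper_width: 0.002
gripper_force: 0.0
```

```bash
python3 -c "
from h import *
delta(w([-20,0,230]),Rt(0))"
```

```text
lin m [ 0.088   0.0008 -0.0157] rot [ 0.0026  0.4006 -0.0045] t 13.85
```

Request:
apply_moves(
  linear=[
    [0.04,0,-0.01],
    [0.088,0,-0.016],
    [0.088,0,-0.016],
    [0.088,0,-0.016],
    [0.088,0,-0.016],
    [0.088,0,-0.016],
    [0.088,0,-0.016],
  ],
  delta_rot=[
    [0,0,0],
    [0,0.1,0],
    [0,0.25,0],
    [0,0.4,-0.004],
    [0,0.4,-0.004],
    [0,0.4,-0.004],
    [0,0.4,-0.004],
  ],
  grip=[0,0,0,50,50,50,50],
)

```text
time: 14.72
eef_pos: [565.5, 228.5, 230.1]
tcp_rot: [-0.079, 3.139, 0.004]
wrist_force: [-0.5, -0.7, -0.2]
gripper_width: 0.504
gripper_force: 0.0
```

```bash
python3 - <<'E'
from h import *
s=arm.sense(); print(s["eef_pos"],s["q"].round(2),s["gripper_width"])
c=cam("wrist"); t=cam("scene"); np.savez("w2.npz",img=c["img"],E=c["extrinsics"])
for p in [[-28,0,37],[28,0,37],[-42,-33,13],[-42,33,13],[42,33,13],[42,-33,13]]: print(p,np.round(proj(c,w(p)),1),np.round(proj(t,w(p)),1))
cv2.imwrite("pics/w2.png",np.vstack([cv2.resize(c["img"],(560,350)),cv2.resize(t["img"][180:300,400:520],None,fx=4.66,fy=2.08)])[:,:,::-1])
E
```

```text
[565.51801374 228.53034408 230.10064787] [ 0.38  0.41  1.73  0.    1.   -1.24] 0.5036770541445722
[-28, 0, 37] [318.8 186.3] [472.2 249.9]
[28, 0, 37] [318.8 240.1] [470.5 267.9]
[-42, -33, 13] [286.3 166.7] [457.9 247.3]
[-42, 33, 13] [351.5 166.8] [482.8 253. ]
[42, 33, 13] [348.9 242.2] [480.7 280.2]
[42, -33, 13] [288.9 242.1] [454.8 273.9]Traceback (most recent call last):
  File "<stdin>", line 5, in <module>
    return _nx.concatenate(arrs, 0, dtype=dtype, casting=casting)
           ~~~~~~~~~~~~~~~^^^^^^^^^^^^^^^^^^^^^^^^^^^^^^^^^^^^^^^
ValueError: all the input array dimensions except for the concatenation axis must match exactly, but along dimension 1, the array at index 0 has size 560 and the array at index 1 has size 559
```

```bash
python3 - <<'E'
from h import *
a=np.load("w2.npz")["img"]; t=cam("scene")["img"]
x=cv2.resize(a[110:310,200:440],(480,400),interpolation=3); y=cv2.resize(t[160:310,400:520],(320,400),interpolation=3)
cv2.imwrite("pics/w2.png",np.hstack([x,y])[:,:,::-1])
E
```

```text
(no output)
```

View pics/w2.png

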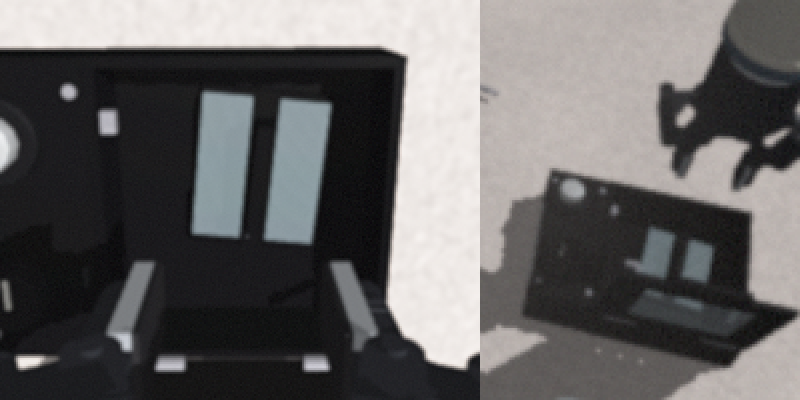

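Left panel: glass slides at crop (222,163) and (297,170), rib dark between them at (258,165), turned about 0.1 rad from the chamber. Right panel: lid leaning fully back. Next I'll measure the slides in both views, and the lid's edge.

```bash
cat > car.py <<'E'
from h import *
def blobs(c,win):
    x0,y0,x1,y1=win; I=c["img"][y0:y1,x0:x1].astype(int); m=((I.min(2)>85)&(I[:,:,2]-I[:,:,0]>4)).astype(np.uint8)
    cs,_=cv2.findContours(m,0,2,offset=(x0,y0)); out=[]
    for k in cs:
        M=cv2.moments(k)
        if M["m00"]>60: out.append((M["m10"]/M["m00"],M["m01"]/M["m00"],M["m00"],cv2.boxPoints(cv2.minAreaRect(k)).round(1).tolist()))
    return sorted(out)
E
python3 - <<'E'
from car import *
c=cam("wrist"); t=cam("scene")
bw=blobs(c,(270,140,380,240)); bt=blobs(t,(448,235,490,275))
for b in bw: print(np.round(b[:3],1),b[3],[plane(c,p,14).round(1).tolist() for p in b[3]])
for b in bt: print(np.round(b[:3],1),b[3])
if len(bw)==2==len(bt):
    P=[tri([ray(c,a),ray(t,b)]) for a,b in zip(bw,bt)]; print(P); print(np.mean([p[0] for p in P],0))
for p in [(121,70,210),(121,-70,210)]: print(np.round(proj(t,w(p)),1))
# lid outline corners seen in scene: rightmost dark px
g=t["img"].max(2); m=g[230:310,440:560]<45; ys,xs=np.where(m); i=xs.argmax(); print("right corner",xs[i]+440,ys[i]+230)
E
```

```text
[ 310.4  191.  1680.5] [[293.79998779296875, 225.6999969482422], [300.8999938964844, 154.6999969482422], [326.5, 157.1999969482422], [319.3999938964844, 228.1999969482422]] [[609.9, 204.7, 14.0], [533.1, 210.0, 14.0], [534.3, 235.6, 14.0], [611.4, 232.4, 14.0]]
[ 347.9  194.5 1669. ] [[331.3999938964844, 228.89999389648438], [339.6000061035156, 158.10000610351562], [364.8999938964844, 161.0], [356.79998779296875, 231.8000030517578]] [[611.5, 245.4, 14.0], [534.5, 248.7, 14.0], [536.1, 274.3, 14.0], [613.5, 273.1, 14.0]]
[465.6 254.7 128. ] [[458.5, 261.1000061035156], [462.3999938964844, 245.39999389648438], [472.29998779296875, 247.8000030517578], [468.3999938964844, 263.6000061035156]]
[481.2 257.6  95.5] [[475.5, 262.8999938964844], [478.70001220703125, 250.1999969482422], [487.20001220703125, 252.3000030517578], [484.0, 265.0]]
[(array([567.94387374, 219.17296629,  20.46456413]), [np.float64(1.9832960777192536), np.float64(1.9832960777192747)]), (array([567.9010071 , 257.37380823,  27.24587972]), [np.float64(1.1104378614690131), np.float64(1.1104378614691328)])]
[567.92244042 238.27338726  23.85522193]
[521.8 273.8]
[454.6 258. ]
right corner 517 277
```

```bash
python3 - <<'E'
from car import *
s=arm.sense(); c=cam("wrist"); C=R.from_rotvec(s["tcp_rot"])
print(C.as_matrix().round(3), Rt(0).as_matrix().round(3), c["mount"].round(3))
for p in [(0,0,73),(0,15,60),(0,-15,60),(0,0,190)]: print(p,np.round(proj(c,s["eef_pos"]+C.apply(p)),1))
E
```

```text
[[-0.999 -0.05   0.001]
 [-0.05   0.999  0.003]
 [-0.001  0.003 -1.   ]] [[-0.999 -0.05   0.   ]
 [-0.05   0.999  0.   ]
 [-0.     0.    -1.   ]] [[ 1.0000e-03  9.5400e-01  3.0000e-01  7.7625e+01]
 [ 1.0000e+00 -2.0000e-03  1.0000e-03  2.4260e+00]
 [ 1.0000e-03  3.0000e-01 -9.5400e-01 -7.0466e+01]
 [ 0.0000e+00  0.0000e+00  0.0000e+00  1.0000e+00]]
(0, 0, 73) [316.4 255. ]
(0, 15, 60) [345.3 267.3]
(0, -15, 60) [286.9 267.2]
(0, 0, 190) [318.3 194.9]
```

```bash
python3 - <<'E'
from car import *
delta([572.5,238,150],Rt(0,0,-.04))
E
```

```text
lin m [-0.0068  0.0088  0.0804] rot [0.0027 0.0011 0.0902] t 15.03
```

Request:
apply_moves(
  linear=[
    [-0.007,0.009,0.03],
    [-0.007,0.009,0.06],
    [-0.007,0.009,0.08],
    [-0.007,0.009,0.08],
    [-0.007,0.009,0.08],
  ],
  delta_rot=[
    [0.003,0.001,0.09],
    [0.003,0.001,0.09],
    [0.003,0.001,0.09],
    [0.003,0.001,0.09],
    [0.003,0.001,0.09],
  ],
  grip=[50,50,50,50,50],
)

```text
time: 15.65
eef_pos: [573.4, 238.3, 151.2]
tcp_rot: [0.063, 3.14, 0.0]
wrist_force: [-0.3, 0.7, -0.1]
gripper_width: 0.504
gripper_force: 0.0
```

```bash
python3 - <<'E'
from car import *
s=arm.sense(); print(s["eef_pos"])
L=[]
for i in range(4):
    c=cam("wrist"); b=blobs(c,(200,60,460,300)); b=[k for k in b if k[2]>1200]; L.append((c["mount"][:3,3].round(1).tolist(),[np.round(k[:3],1).tolist() for k in b]))
for l in L: print(l)
for k in b: print(k[3])
def nom(c):  # mount with y offset forced 0, averaged x
    pass
M=c["mount"].copy(); M[1,3]=0; c["mount"]=M
def ext(pos,rv,M):
    T=np.eye(4);T[:3,:3]=R.from_rotvec(rv).as_matrix();T[:3,3]=pos;return T@M
c["extrinsics"]=ext(s["eef_pos"],s["tcp_rot"],M)
d=dict(c); d["extrinsics"]=ext([565.52,228.53,230.1],[-.079,3.139,.004],M)
old=[(310.4,191.0),(347.9,194.5)]
if len(b)==2:
    for a,o in zip(b,old):
        x,e=tri([ray(c,a),ray(d,o)]); print(x.round(1),np.round(e,1),plane(c,a,14).round(1))
cv2.imwrite("pics/w3.png",c["img"][:,:,::-1])
E
```

```text
[573.38353536 238.31585948 151.1914143 ]
([77.8, 2.3, -70.5], [[295.0, 210.4, 2973.5], [346.0, 211.0, 3036.5]])
([77.8, 2.3, -70.5], [[295.0, 210.3, 2975.5], [345.9, 210.7, 3014.5]])
([77.8, 2.3, -70.5], [[295.0, 210.3, 2976.0], [345.9, 210.7, 3012.0]])
([77.8, 2.3, -70.5], [[295.0, 210.3, 2974.5], [345.9, 210.7, 3016.5]])
[[277.0, 165.0], [311.0, 165.0], [311.0, 258.0], [277.0, 258.0]]
[[328.5, 258.0], [330.0, 164.39999389648438], [364.29998779296875, 165.0], [362.79998779296875, 258.6000061035156]]
[571.1 218.2   8.7] [0.2 0.2] [569.1 218.7  14. ]
[573.8 258.3   6.1] [0.1 0.1] [570.9 257.6  14. ]
```

Request:
apply_moves(
  linear=[
    [0,0,0.03],
    [0,0,0.05],
    [0,0,0.06],
    [0,0,0.062],
    [0,0,0.062],
  ],
  delta_rot=[
    [0,0,0],
    [0,0,0],
    [0,0,0],
    [0,0,0],
    [0,0,0],
  ],
  grip=[50,50,50,50,50],
)

```text
time: 16.48
eef_pos: [573.2, 238.3, 88.7]
tcp_rot: [0.063, 3.141, -0.0]
wrist_force: [0.1, -0.1, 0.5]
gripper_width: 0.5
gripper_force: 0.0
```

Request:
apply_moves(
  linear=[
    [0,0,0],
    [0,0,0],
    [0,0,0],
    [0,0,0],
    [0,0,0],
    [0,0,0],
    [0,0,0],
    [0,0,0],
  ],
  delta_rot=[
    [0,0,0],
    [0,0,0],
    [0,0,0],
    [0,0,0],
    [0,0,0],
    [0,0,0],
    [0,0,0],
    [0,0,0],
  ],
  grip=[40,30,22,16,10,5,5,5],
  newtons=30,
)

```text
time: 17.48
eef_pos: [572.9, 238.2, 88.5]
tcp_rot: [-0.063, -3.141, 0.0]
wrist_force: [-0.2, -0.5, 3.7]
gripper_width: 0.113
gripper_force: 30.3
```

Request:
apply_moves(
  linear=[
    [0,0,-0.005],
    [0,0,-0.015],
    [0,0,-0.03],
    [0,0,-0.06],
    [0,0,-0.09],
    [0,0,-0.115],
    [0,0,-0.115],
    [0,0,-0.115],
  ],
  delta_rot=[
    [0,0,0],
    [0,0,0],
    [0,0,0],
    [0,0,0],
    [0,0,0],
    [0,0,0],
    [0,0,0],
    [0,0,0],
  ],
  grip=[5,5,5,5,5,5,5,5],
)

```text
time: 18.48
eef_pos: [572.5, 238.1, 203.1]
tcp_rot: [-0.063, -3.14, 0.001]
wrist_force: [-0.3, -0.2, -1.0]
gripper_width: 0.105
gripper_force: 29.7
```

```bash
python3 - <<'E'
from car import *
s=arm.sense(); print(s["eef_pos"],s["gripper_width"],s["wrist_force"])
c=cam("wrist"); b=blobs(c,(150,60,520,320)); print([np.round(k[:3],1).tolist() for k in b])
# tray from top & scene: refine corners (rim z 18)
t=cam("top"); sc=cam("scene")
for cc,cen in ((t,(348,195)),(sc,(297,211))):
    I=cc["img"].astype(int); x,y=cen; sub=cc["img"][y-35:y+36,x-42:x+43]
    g=cv2.GaussianBlur(sub,(3,3),0).max(2); 
    bg=np.median(g[:4]); m=(g<bg-14).astype(np.uint8)
    m=cv2.morphologyEx(m,cv2.MORPH_OPEN,np.ones((3,3)))
    cs,_=cv2.findContours(m,0,2,offset=(x-42,y-35)); k=max(cs,key=cv2.contourArea)
    q=cv2.approxPolyDP(cv2.convexHull(k),5,True)[:,0]; print(cv2.contourArea(k),q.tolist(),np.array([plane(cc,p,18) for p in q]).round().tolist(),np.mean([plane(cc,p,18) for p in q],0).round(1))
E
```

```text
[572.51918222 238.05811288 203.05248243] 0.10528200319059731 [-0.28376973 -0.23440233 -1.00958789]
[[232.9, 176.9, 104.0], [284.0, 229.4, 3625.0], [357.7, 229.2, 3623.5]]
4616.5 [[306, 160], [332, 160], [373, 174], [390, 189], [390, 230], [318, 230], [306, 198]] [[691.0, -145.0, 18.0], [686.0, -230.0, 18.0], [631.0, -360.0, 18.0], [578.0, -410.0, 18.0], [446.0, -398.0, 18.0], [459.0, -171.0, 18.0], [564.0, -138.0, 18.0]] [ 579.5 -264.6   18. ]
1924.0 [[295, 182], [324, 196], [324, 213], [300, 242], [269, 216]] [[475.0, -307.0, 18.0], [498.0, -206.0, 18.0], [556.0, -186.0, 18.0], [670.0, -217.0, 18.0], [617.0, -332.0, 18.0]] [ 563.2 -249.5   18. ]
```

```bash
python3 - <<'E'
from car import *
t=cam("top"); sc=cam("scene")
A=[(334,168),(373,174),(361,225),(321,218)]   # top: far-left, far-right, near-right, near-left
B=[(333,198),(302,242),(262,214),(297,183)]   # guesses in scene
# order: far(+x) in scene = down
B=[(333,198),(302,242),(262,214),(297,183)]
W=np.array([plane(t,p,18) for p in A]); print(W.round()); V=np.array([plane(sc,p,18) for p in B]); print(V.round(),V.mean(0).round(1))
for a,wt in zip(A,W):
    j=np.argmin(np.linalg.norm(V-wt,axis=1)); x,e=tri([ray(t,a),ray(sc,B[j])]); print(x.round(1),np.round(e,1))
e=W[0]-W[3]; f=W[1]-W[2]; print("yaw",np.arctan2(e[1],e[0]),np.arctan2(f[1],f[0]))
yaw=np.arctan2((e+f)[1],(e+f)[0]); delta([563,-268,203],Rt(0,0,yaw))
print((t["img"][168:225:8,348]).tolist())
E
```

```text
[[ 659. -234.   18.]
 [ 631. -360.   18.]
 [ 467. -308.   18.]
 [ 497. -183.   18.]]
[[ 496. -178.   18.]
 [ 668. -212.   18.]
 [ 617. -354.   18.]
 [ 477. -300.   18.]] [ 564.5 -260.9   18. ]
[ 660.7 -225.7    1.4] [9.8 9.8]
[ 626.  -353.1   32. ] [4.8 4.8]
[ 468.  -306.4    6.1] [2.6 2.6]
[ 496.5 -180.6   17.4] [2.1 2.1]
yaw -0.30956675940919876 -0.3056656124974495
lin m [-1.07e-02 -5.06e-01 -1.00e-04] rot [-0.0012 -0.0016  0.2677] t 18.73
[[162, 156, 152], [55, 55, 57], [57, 57, 59], [58, 58, 60], [57, 56, 60], [58, 58, 60], [56, 57, 60], [69, 67, 65]]
```

Request:
apply_moves(
  linear=[
    [0,-0.015,0],
    [-0.001,-0.04,0],
    [-0.002,-0.08,0],
    [-0.003,-0.12,0],
    [-0.004,-0.16,0],
    [-0.005,-0.2,0],
    [-0.006,-0.24,0],
    [-0.006,-0.28,0],
    [-0.007,-0.32,0],
    [-0.008,-0.36,0],
    [-0.009,-0.4,0],
    [-0.01,-0.44,0],
    [-0.011,-0.475,0],
    [-0.011,-0.495,0],
    [-0.011,-0.506,0],
    [-0.011,-0.506,0],
    [-0.011,-0.506,0],
    [-0.011,-0.506,0],
  ],
  delta_rot=[
    [0,0,0.01],
    [0,0,0.02],
    [0,0,0.04],
    [0,0,0.06],
    [0,0,0.08],
    [0,0,0.1],
    [0,0,0.12],
    [0,0,0.14],
    [0,0,0.16],
    [0,0,0.18],
    [0,0,0.2],
    [0,0,0.23],
    [0,0,0.25],
    [0,0,0.26],
    [0,0,0.267],
    [0,0,0.267],
    [0,0,0.267],
    [0,0,0.267],
  ],
  grip=[5,5,5,5,5,5,5,5,5,5,5,5,5,5,5,5,5,5],
)

```text
time: 20.98
eef_pos: [563.8, -266.9, 203.5]
tcp_rot: [-0.478, -3.105, 0.0]
wrist_force: [0.1, 1.0, -0.6]
gripper_width: 0.11
gripper_force: 29.7
```

```bash
python3 - <<'E'
from car import *
s=arm.sense(); print(s["eef_pos"],s["gripper_width"])
c=cam("wrist"); t=cam("scene"); print(proj(c,[563,-268,18]))
x=cv2.resize(c["img"],(480,300)); y=cv2.resize(t["img"][160:310,400:520],(240,300),interpolation=3)
cv2.imwrite("pics/tr.png",np.hstack([x,y])[:,:,::-1])
E
```

```text
[ 563.78331986 -266.91396078  203.49738216] 0.1096127381646484
(np.float64(317.48022905779214), np.float64(196.66954936955725))
```

View pics/tr.png

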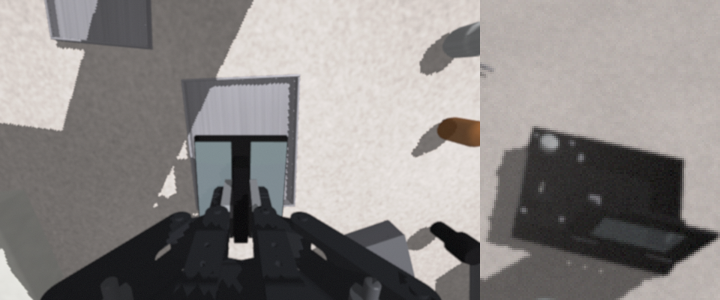

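Carrier held level and centred over the tray: its midline is at x=242, against tray edges at 185 and 298. The lid is still open (right panel). A quick check of the tray's near edge, then I'll lower.

```bash
python3 - <<'E'
from car import *
s=arm.sense(); c=cam("wrist"); C=R.from_rotvec(s["tcp_rot"])
for p in [(322,104),(253,104),(393,102)]: print(C.inv().apply(plane(c,p,18)-s["eef_pos"]).round(1), c["mount"][:3,3].round(1))
E
```

```text
[ 82.2   2.8 185.6] [ 78.4   1.9 -70.5]
[ 82.1 -55.6 185.6] [ 78.4   1.9 -70.5]
[ 83.9  62.6 185.5] [ 78.4   1.9 -70.5]
```

Request:
apply_moves(
  linear=[
    [0,0,0.03],
    [0,0,0.06],
    [0,0,0.08],
    [0,0,0.09],
    [0,0,0.09],
    [0,0,0.09],
  ],
  delta_rot=[
    [0,0,0],
    [0,0,0],
    [0,0,0],
    [0,0,0],
    [0,0,0],
    [0,0,0],
  ],
  grip=[5,5,5,5,5,5],
)

```text
time: 21.88
eef_pos: [564.2, -268.1, 114.4]
tcp_rot: [0.48, 3.104, -0.001]
wrist_force: [0.6, -0.1, -1.3]
gripper_width: 0.108
gripper_force: 29.7
```

Near edge is 82 mm from the tool axis (85 ideal), so it is centred. Lowering.

Request:
apply_moves(
  linear=[
    [0,0,0.01],
    [0,0,0.02],
    [0,0,0.025],
    [0,0,0.028],
    [0,0,0.028],
    [0,0,0.029],
    [0,0,0.029],
  ],
  delta_rot=[
    [0,0,0],
    [0,0,0],
    [0,0,0],
    [0,0,0],
    [0,0,0],
    [0,0,0],
    [0,0,0],
  ],
  grip=[5,5,5,5,5,5,5],
)

```text
time: 22.75
eef_pos: [563.7, -267.9, 84.6]
tcp_rot: [-0.48, -3.105, 0.001]
wrist_force: [0.9, 0.0, -0.5]
gripper_width: 0.109
gripper_force: 29.7
```

Request:
apply_moves(
  linear=[
    [0,0,0.0005],
    [0,0,0.001],
    [0,0,0.0015],
    [0,0,0.0015],
  ],
  delta_rot=[
    [0,0,0],
    [0,0,0],
    [0,0,0],
    [0,0,0],
  ],
  grip=[5,5,5,5],
)

```text
time: 23.25
eef_pos: [563.6, -267.9, 83.5]
tcp_rot: [-0.48, -3.104, 0.001]
wrist_force: [-1.6, 0.2, 4.7]
gripper_width: 0.106
gripper_force: 30.5
```

Request:
apply_moves(
  linear=[
    [0,0,0],
    [0,0,0],
    [0,0,0],
    [0,0,0],
    [0,0,0],
    [0,0,-0.01],
    [0,0,-0.04],
    [0,0,-0.08],
    [0,0,-0.12],
    [0,0,-0.16],
    [0,0,-0.16],
    [0,0,-0.16],
  ],
  delta_rot=[
    [0,0,0],
    [0,0,0],
    [0,0,0],
    [0,0,0],
    [0,0,0],
    [0,0,0],
    [0,0,0],
    [0,0,0],
    [0,0,0],
    [0,0,0],
    [0,0,0],
    [0,0,0],
  ],
  grip=[14,18,24,32,40,40,40,40,40,40,40,40],
)

```text
time: 24.75
eef_pos: [563.4, -267.7, 243.1]
tcp_rot: [-0.48, -3.104, 0.001]
wrist_force: [-0.4, -0.3, -0.9]
gripper_width: 0.404
gripper_force: 0.0
```

```bash
python3 - <<'E'
from car import *
s=arm.sense(); print(s["eef_pos"],s["gripper_width"],s["wrist_force"])
c=cam("wrist"); C=R.from_rotvec(s["tcp_rot"])
for k in blobs(c,(200,80,460,300)):
    if k[2]>600: print(np.round(k[:3],1),plane(c,k,9).round(1),[plane(c,p,9).round(1).tolist()[:2] for p in k[3]])
t=cam("scene"); g=t["img"].max(2); m=g[230:310,440:560]<45; ys,xs=np.where(m); i=xs.argmax(); print("lid corner",xs[i]+440,ys[i]+230)
E
```

```text
[ 563.39613109 -267.71402424  243.11962435] 0.4036772572143623 [-0.3983462  -0.32006896 -0.90260609]
[  321.1   185.  15742.5] [ 565.  -266.1    9. ] [[475.0, -306.4], [506.3, -186.6], [700.5, -224.1], [664.4, -368.8]]
lid corner 517 278
```

```bash
python3 - <<'E'
from car import *
s=arm.sense(); c=cam("wrist"); g=c["img"]
print(np.round(proj(c,[563.5,-268,3]),1))
for y in range(120,262,10): print(y,' '.join(f"{int(v):3d}" for v in g[y,240:400:6].max(1)))
I=g.astype(int)[130:250,250:395]; m=(((I[:,:,2]-I[:,:,0])>8)&(I[:,:,2]>70)).astype(np.uint8)
for k in cv2.findContours(m,0,2,offset=(250,130))[0]:
    if cv2.contourArea(k)>300: 
        q=cv2.boxPoints(cv2.minAreaRect(k)); W=np.array([plane(c,p,9) for p in q]); print(cv2.contourArea(k),W.mean(0).round(1),np.linalg.norm(W-np.roll(W,-1,0),axis=1).round(1))
E
```

```text
[318.9 183.9]
120 107 107 105  75  83  85 110 168 167 168 163 169 167 167 166 169 167 171 166 169 165 164 168 121  85 201 206
130 108 108 109  76  80  84 163 162 164 166 162 167 165 169 167 168 167 169 166 168 164 163 163 119  78 206 212
140 105 107 107  83  80 164 160 159 162 166 160 165 165 168 163 165 165 167 163 167 162 162 162 119  75 210 211
150 108 108 105  87 152 162 158 159 151 103 103 104 105  24  26 104 103 104 104 165 161 162 160 108  77 207 217
160 107 105 114 137 151 162 159 163 124 139 137 136 140  18  18 138 137 137 140 164 160 161 160  83  85 217 208
170 107 105 164 114 135 163 163 164 160 136 136 135 133  24  22 137 138 137 138 165 160 162 159  90  79 213 212
180 105 132 209 114 122 163 163 167 144 137 139 132 135  22  19 139 138 137 138 165 160 161 159 103  72 213 208
190 104 208 212 122 137 162 159 168 165 136 136 134 134  25  20 136 136 135 136 162 159 161 159  93  77 209 204
200 214 212 217 188 160 161 161 164 154 136 135 133 132  22  19 136 135 136 130 164 160 163 158  86  80 201 214
210 207 208 212 200 151 161 164 161 159 134 135 135 132  21  19 135 135 134 127 162 160 164 159  87  86 208 217
220 214 214 217 210 115 153 162 159 158  80  58  75  73  82  74  83  77  84  92 163 160 164 159  82  91 219 217
230 213 219 214 215 109 130 160 158 157 157 157 159 160 159 160 157 161 164 159 164 163 166 161  83  97 209 211
240 214 208 214 210 118 116 140 131 107 154 158 161 156 158 160 158 160 164 158 101 134 152 159  82 104 205 213
250 130 216 207 208  96  32 127 103  39 154 157 158 156 158 159 156 157 155 150  24 116 125  68  70 118 213 206
260 136 210 203  62  24 118 124  28  33 164 170 182 183 184 185 204 206 204 209  20  35 124 114  43 144 206 210
1560.0 [ 570.1 -247.1    9. ] [25.2 76.3 27.1 76.3]
1546.0 [ 558.  -285.5    9. ] [25.2 76.3 27.1 76.4]
```

The carrier is upright. Both slides measure 76 by 26 at a height of 9 mm, so it lies flat on the tray floor at about (564, -266). The lid hasn't moved, so I'm handing in.

```bash
python3 - <<'E'
from h import *
t=cam("scene")
for th in (1.65,1.75,1.85):
    u=np.array([-np.cos(th),np.sin(th)]);n=np.array([np.sin(th),np.cos(th)])
    print(th,[np.round(proj(t,w([*( np.array([75,50.5])+150*u+k*n)[:1],70,(np.array([75,50.5])+150*u+k*n)[1]])),1).tolist() for k in (0,6)])
print(arm.finish_job())
E
```

```text
1.65 [[520.4, 262.4], [520.3, 264.9]]
1.75 [[520.0, 268.7], [519.8, 271.3]]
1.85 [[519.3, 275.3], [519.0, 278.0]]
the job is handed in; nothing more can be done
None
```

The job is handed in and the judge's verdict wasn't shown: the lid popped, was steadied and rests fully open (its corner is where 1.85 rad puts it), and the slide carrier lies upright and flat on the floor of the 170 × 135 mm tray.

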